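Clamp a microplate in its nest with the L-slot clamp

ROBOT

A 6-joint arm with a two-finger parallel gripper is mounted at the origin on a cart in front of the work surface, level with it; the furniture and walls round the work are solid. World frame = base frame: x ahead of the robot, y to its left, z up, the work surface at z = 0. Lengths are in m, angles in rad, forces in N, time in s.
With the tool pointing down it reaches from about 0.275 to 0.725 m from the base axis. Payload 15.9 kg.
Tool frame: the origin (TCP) lies midway between the tips of the shut fingers; the grasp point (between the pads) lies 19 mm behind it; z points along the fingers, y is the direction in which the jaws open and shut (so a half turn about z gives the same grasp; the last joint's range is limited). The gripper opens to 85 mm and grips with 20 to 120 N. Pads are 22 mm wide; open, the fingers measure 114 mm over their backs; the gripper's body (76 mm by 85 mm) begins 54 mm behind the grasp point. The pads swing forward as they close: fully open they stand 13 mm farther back than shut.
Start: joints at [-1.206, 0.213, -0.034, 1.323, 0, 1.571], TCP at [0.178, -0.467, 0.231] pointing down, gripper open.
Joint ranges: [-2.98, 2.98], [-0.74, 1.72], [-1.14, 1.35], [-2.1, 2.04], [-1.57, 1.44], [-3.14, 3.14]. Speed limits (rad/s): [1.89, 1.89, 2.39, 2.57, 3.14, 3.14].

INTERFACE

Orientations are given as a 3x3 rotation matrix whose columns are the frame's x, y, z axes.
In Python, from rig import robot gives the robot as it stands. The module is installed in compiled form; this text tells all that it offers.
- The arm moves only by the shell command python3 -m crank 'ROWS' [FORCE]. ROWS is JSON, a list of rows, each a list of 3 entries, a list of its own where there are three numbers: the turn, a rotation vector about the world's x, y, z in degrees, then the shift along the world's x, y, z in mm, then the finger opening in mm, from 0 to 85.4. A call has 1 to 8 rows; each row shifts and turns the commanded pose from where the row before left it; what a row does not reach is not made up. A row lasts 1/12 s, in which the tool goes at most 41.7 mm and 7.16 degrees, less where a joint would pass 70% of its speed; a pose out of reach is approached as far as the arm can. A call with a gripper value outside its range is refused whole. The fingers move at their own pace and stop on an object; FORCE is the grip in N (left out, the last holds). Time passes only in rows, so rows that do not move let the fingers close. It gives the time, the measured TCP pose, the force and the opening at its end, in the units of the state.
- robot.get_obs(): the state, without advancing time (a new reading comes with each control period).
- robot.capture(name): name is "side" or "top" or "wrist"; returns (picture, depth): 400x640x3 uint8, red, green, blue; 400x640 float32, m along the optical axis (not along the pixel's ray), 0 where there is no reading.
- robot.calibration(name): a dict with "fov_y" (degrees; the focal length in pixels is half the picture's height over the tangent of half this angle, whatever the lens; pixels are square), "cx", "cy" (the principal point, pixels), "rvec" (rotation vector, rad) and "tvec" (3), from world to camera coordinates, as OpenCV has them. Camera axes: x right, y down, z forward; pixel columns grow to the right and rows downward; lengths in m; the calibration is good to about 2 mm. A picture is of the moment at which its call begins: read the wrist's pose just before it. calibration takes no time and is no camera call; for the wrist camera it gives the pose at the moment of the call.
- robot.hand_in(): hands the job in, once; it reports no verdict.
The state is a dict: "clock": time; "qpos": joint angles; "joint_velocities": joint speeds; "tau": joint torques, N m; "ee_pos": TCP position; "ee_rot": TCP orientation; "force": force on the tool from outside, world axes, zero at the start; "ft_torque": the same for the moment, N m; "gripper_width": finger opening in m.
Only numpy, scipy, OpenCV 4.12 (cv2) and the standard library are available. Lean on these libraries where they do the work, as an engineer would, in place of code of your own. Each camera call takes 0.05 s, during which the arm holds its last target.

TASK

Clamp the white microplate in its nest: push the blue clamp knob with the fingertips along its slot towards the plate, so that it pushes the plate back to the stop, then push the knob sideways round the corner to the very end of the slot, by the green dot. Only push: do not pinch the knob or lift the plate, push gently, and leave the things standing around where they are. Finish with the hand clear.

Things in the scene. Friction and masses are not known exactly. Their poses are not given: they have to be found in the camera images.
- nest: Fixed aluminium plate nest on a dark base, nest x -135 to 109 mm, y -82 to 82 mm, deck top 30 mm above the worktop; place and yaw vary. Origin on the worktop; x points from clamp to plate, y to the side where the slot turns off, z up. The L-shaped slot, 13 mm wide: first leg along y = 0, second leg to +y along x = -30 mm. Plate guides: grey, 12 mm high, 133 mm apart, x 6 to 80 mm.
- open_end (a point): Where the clamp's axis stands at the open end of the slot's first leg, on the deck top (nest x -102, y 0 mm; a white dot is beside it).
- corner (a point): Where the clamp's axis stands when pushed up against the far wall at the corner of the slot, on the deck top (nest x -28.5, y 0 mm).
- locked_end (a point): Where the clamp's axis stands at the end of the slot's second leg, on the deck top (nest x -30, y +46.5 mm; a green dot is beyond it). The clamp cannot go farther than this.
- clamp: Clamp, 0.25 kg, slides in the slot with 0.5 to 2 N of friction and stays where left; it does not turn. Black round foot (54 mm diameter, 12 mm thick) on the deck, blue four-lobed knob (32 mm across) 12 to 57 mm above the deck; a 10 mm pin in the slot, held from below, keeps it level. The foot's edge pushes the plate. Origin on its axis, under the foot. Starts in the first leg up to 24 mm from the open end.
- plate: White 96-well microplate, 85 mm (x) by 128 mm (y) by 15 mm, lying on the deck, top 45 mm above the worktop. Origin at the centre of its underside. It starts 12 to 20 mm short of the grey stop (face at nest x = 85 mm, 16 mm high); at the stop its origin is at nest x = 42 mm.
- cup: Bystander, leave it standing: small white upside-down cup, 31 mm wide and 32 mm high, beside the nest on its +y side. Origin at the centre of its underside.
- flask: Bystander, leave it standing: 250 ml glass bottle with dark blue cap, 69 mm diameter, 140 mm high, beside the nest on its -y side, near the plate. Origin at the centre of its underside.
- pen: Bystander, leave it standing: red and black pen, 138 mm long, lying beside the nest on its -y side. Origin at its middle.
- trough: Bystander, leave it standing: white reagent trough, 74x150x27 mm, well to the robot's right. Origin at the centre of its underside.
- calc: Bystander, leave it standing: black desk calculator, 150x102x21 mm, well to the robot's left. Origin at the centre of its underside.
There are look-alikes about, which are no part of the job. Leave any purple look-alike of the plate alone.

How it is judged:
By the outcome, as a careful person would: the job done as asked, in the order asked, and still so for the second after the job is handed in, with the robot touching nothing.
It also fails if it takes over 45 s, if anything falls off the work surface, if the arm or the gripper's body presses on something with over 40 N, if the wrist force passes 120 N, or if a joint passes its speed limit or range.

## Working session

There is one attempt and no reset: what is moved stays moved. The work goes in short steps, Python scripts to look and compute and a shell command to move; the robot and the scene stay as the last step left them, time stands still between calls to the robot, and variables do not carry over. Pictures are saved under pics/ and viewed, and the job is handed in when it is done.

```bash
mkdir -p pics; cat > h.py <<'E'
import numpy as np, cv2
from rig import robot
def cal(n):
    c=robot.calibration(n); f=200/np.tan(np.radians(c["fov_y"])/2)
    R=cv2.Rodrigues(np.array(c["rvec"],float))[0]; t=np.array(c["tvec"],float).ravel()
    return f,c["cx"],c["cy"],R,t
def ray(n,u,v,z,C=None):
    f,cx,cy,R,t=C or cal(n)
    d=R.T@np.array([(u-cx)/f,(v-cy)/f,1]); o=-R.T@t
    return o+d*(z-o[2])/d[2]
def proj(p,C):
    f,cx,cy,R,t=C; q=R@np.array(p)+t
    return f*q[0]/q[2]+cx, f*q[1]/q[2]+cy
E
python3 - <<'E'
from h import *
for n in ("top","side"):
    p,d=robot.capture(n); np.save(f"pics/{n}0.npy",p); np.save(f"pics/{n}0d.npy",d); cv2.imwrite(f"pics/{n}0.png",p[:,:,::-1]); print(robot.calibration(n))
o=robot.get_obs(); print(o["clock"],o["ee_pos"],o["ee_rot"],o["gripper_width"],o["force"])
E
```

```text
{'fov_y': 44.559647888029794, 'cx': 323.2938706347132, 'cy': 198.5953097734539, 'rvec': array([ 2.14059271, -2.05417905,  0.24960117]), 'tvec': array([-0.02131811,  0.60846078,  1.48991172])}
{'fov_y': 46.334301142526456, 'cx': 312.9997219904112, 'cy': 203.60745521497157, 'rvec': array([ 0.07482382, -2.76029732,  1.41781431]), 'tvec': array([0.60839381, 0.06117525, 1.19384378])}
0.1 [ 0.17830201 -0.4668204   0.23087512] [[ 9.34170738e-01  3.56826205e-01 -3.02452944e-04]
 [ 3.56826331e-01 -9.34170288e-01  9.17756153e-04]
 [ 4.49368919e-05 -9.65264117e-04 -9.99999533e-01]] 0.08546827801402848 [ 0.12207609 -0.84908169  0.00573779]
```

View pics/top0.png

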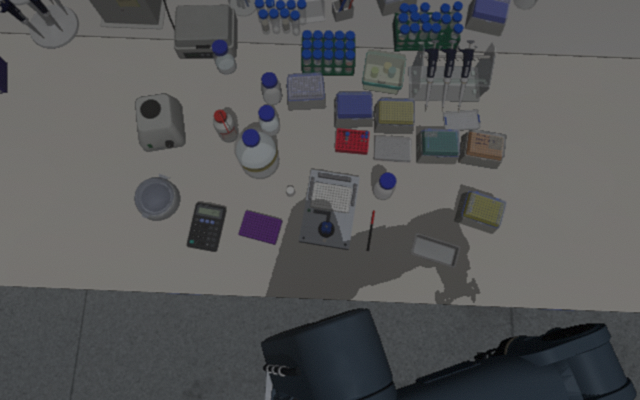

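View pics/side0.png

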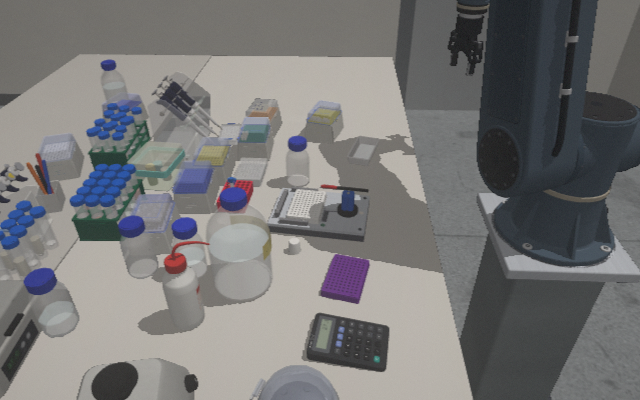

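The top view shows the nest at about (330,208), the knob at (326,229), the cup at (290,190), the flask at (386,184) and the pen at (371,230). I'll zoom in for detail.

```bash
python3 - <<'E'
from h import *
p=np.load("pics/top0.npy")[155:260,270:410]; a=cv2.resize(p,None,fx=5.5,fy=5.5,interpolation=cv2.INTER_CUBIC)
a=np.clip(a.astype(float)*1.5,0,255).astype(np.uint8); cv2.imwrite("pics/topz.png",a[:,:,::-1])
p=np.load("pics/side0.npy")[160:260,250:390]; a=cv2.resize(p,None,fx=5.5,fy=5.5,interpolation=cv2.INTER_CUBIC)
a=np.clip(a.astype(float)*1.5,0,255).astype(np.uint8); cv2.imwrite("pics/sidez.png",a[:,:,::-1])
E
```

```text
(no output)
```

View pics/topz.png

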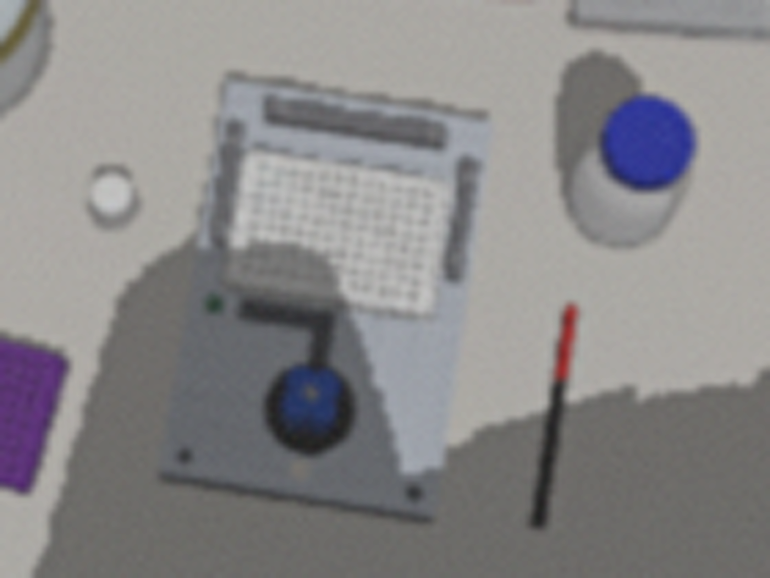

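View pics/sidez.png

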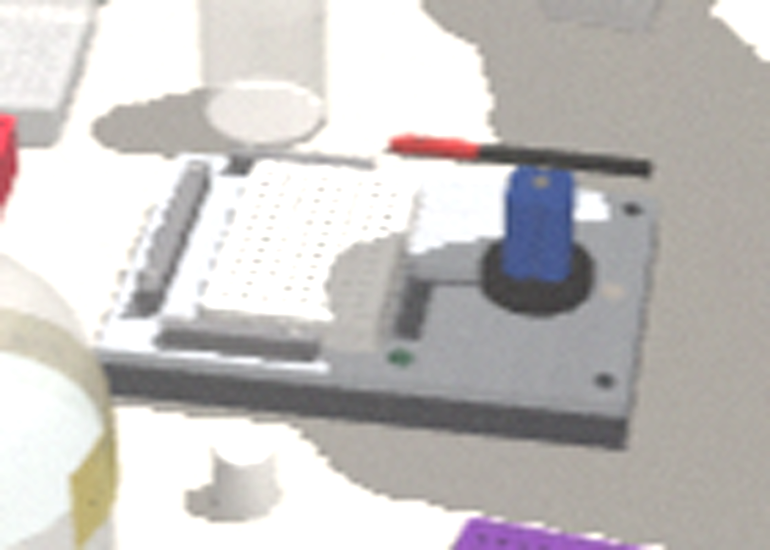

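```bash
python3 - <<'E'
from h import *
def T(n,x,y,z):
    o=(270,155) if n=="top" else (250,160)
    return ray(n,o[0]+(x+.5)/5.5-.5,o[1]+(y+.5)/5.5-.5,z)
# nest coords for corners
N=[(109,82),(109,-82),(-135,-82),(-135,82)]
W=[T("top",*q,.03)[:2]*1e3 for q in [(226,77),(488,114),(432,518),(160,477)]]
def fit(N,W):
    N=np.array(N,float);W=np.array(W);n0=N.mean(0);w0=W.mean(0);H=(N-n0).T@(W-w0);U,S,V=np.linalg.svd(H)
    D=np.diag([1,np.linalg.det(V.T@U.T)]);R=V.T@D@U.T;t=w0-R@n0;return R,t,(R@N.T).T+t-W
R,t,e=fit(N,W);print(np.degrees(np.arctan2(R[1,0],R[0,0])),t,e.round(1))
for nm,q in dict(foot=("top",310,408,.042),knobtop=("top",309,393,.087),white=("top",302,470,.03),green=("top",214,303,.03),slotend=("top",240,309,.03),pl=("top",243,150,.045),pr=("top",448,183,.045),fr=("top",430,315,.045),fl=("top",225,290,.045),
 s_green=("side",400,357,.03),s_white=("side",614,290,.03),s_c1=("side",655,195,.03),s_c2=("side",630,415,.03),s_c3=("side",100,355,.03),s_knob=("side",541,180,.087),s_foot=("side",537,265,.042),cup=("top",112,194,.032),pent=("top",572,305,.005),pene=("top",537,525,.005)).items():
    w=T(*q)[:2]*1e3; print(nm,w.round(1),(R.T@(w-t)).round(1))
E
```

```text
-6.22025702124096 [601.44343629 -17.51537043] [[-1.2  2.1]
 [-2.4 -1.5]
 [ 1.6 -1.9]
 [ 1.9  1.3]]
foot [516.6  -8.7] [-85.3  -0.5]
knobtop [517.4  -7.6] [-84.7   0.8]
white [481.8  -5.6] [-120.3   -1.1]
green [579.6  50.7] [-29.1  65.4]
slotend [576.6  35.1] [-30.4  49.6]
pl [670.3  37.3] [62.5 62. ]
pr [655.1 -85.5] [ 60.8 -61.8]
fr [574.5 -77.1] [-20.4 -62.2]
fl [584.4  44.1] [-23.6  59.4]
s_green [582.8  52.1] [-26.1  67.2]
s_white [484.7  -3.2] [-117.6    1.6]
s_c1 [462.7 -82.8] [-130.9  -79.9]
s_c2 [479.9  88.7] [-132.4   92.5]
s_c3 [719.2  56.9] [109.   86.7]
s_knob [520.7  -9.6] [-81.1  -0.8]
s_foot [521.1  -5. ] [-81.2   3.7]
cup [643.3 114.8] [ 27.3 136.1]
pent [ 592.7 -164.7] [   7.3 -147.2]
pene [ 458.5 -146.1] [-128.2 -143.3]
```

```bash
python3 -m crank '[[[0,0,-3.4],[17,29,0],0],[[0,0,-3.4],[17,29,0],0],[[0,0,-3.4],[17,29,0],0],[[0,0,-3.4],[17,29,0],0],[[0,0,-3.4],[17,29,0],0],[[0,0,-3.4],[17,29,0],0],[[0,0,-3.4],[17,29,0],0],[[0,0,-3.3],[17,29,0],0]]' 20
```

```text
clock: 0.77
ee_pos: [0.3147, -0.2335, 0.2312]
ee_rot: [[0.994, -0.111, -0.0], [-0.111, -0.994, 0.0], [-0.0, -0.0, -1.0]]
force: [0.4, -1.0, 0.6]
gripper_width: 0.0001
```

```bash
python3 -m crank '[[[0,0,0],[17,29,0],0],[[0,0,0],[17,29,0],0],[[0,0,0],[17,29,0],0],[[0,0,0],[17,29,0],0],[[0,0,0],[16,29,0],0],[[0,0,0],[16,29,0],0],[[0,0,0],[16,29,0],0],[[0,0,0],[16,29,0],0]]'
python3 - <<'E'
from h import *
C=cal("wrist"); p,d=robot.capture("wrist"); np.save("pics/w1.npy",p); cv2.imwrite("pics/w1.png",p[:,:,::-1])
import pickle; pickle.dump(C,open("w1.pkl","wb"))
p,d=robot.capture("side"); np.save("pics/s1.npy",p); a=cv2.resize(p[120:270,230:430],None,fx=4,fy=4,interpolation=cv2.INTER_CUBIC); cv2.imwrite("pics/s1.png",a[:,:,::-1])
E
```

```text
clock: 1.43
ee_pos: [0.4447, -0.0255, 0.2312]
ee_rot: [[0.998, -0.07, 0.001], [-0.07, -0.997, 0.021], [-0.0, -0.022, -1.0]]
force: [-0.6, -0.2, 1.3]
gripper_width: -0.0001
```

View pics/w1.png

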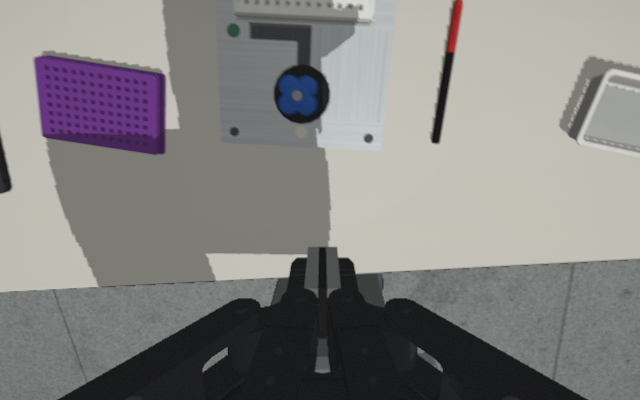

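View pics/s1.png

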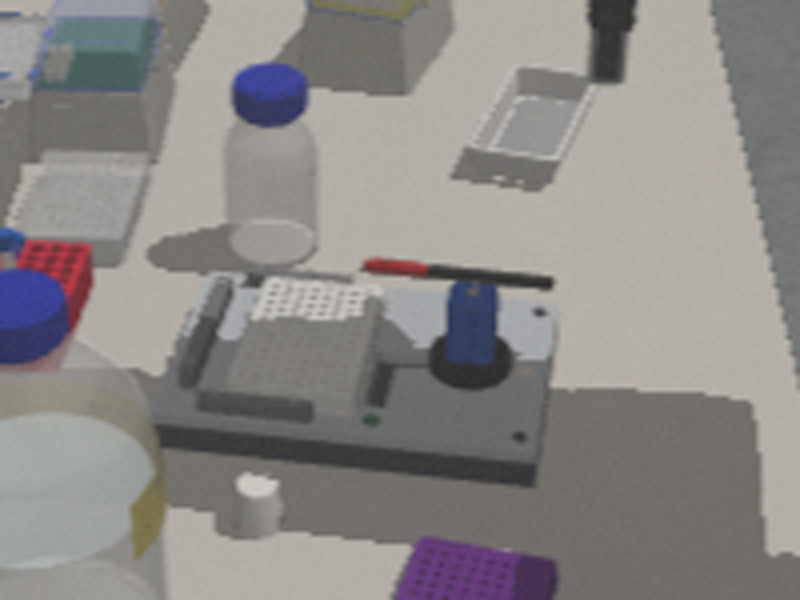

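```bash
python3 - <<'E'
from h import *
import pickle
o=robot.get_obs(); print(o["clock"],o["ee_pos"],o["ee_rot"].round(4),o["joint_velocities"].round(3))
C=pickle.load(open("w1.pkl","rb")); print(C[3:],-C[3].T@C[4])
C2=cal("wrist"); print(-C2[3].T@C2[4])
for nm,(u,v,z) in dict(knob=(298,96,.087),foot=(302,95,.042),white=(301,132,.03),green=(233,30,.03),bl=(222,142,.03),br=(381,150,.03),screwL=(234,131,.03),screwR=(368,138,.03),pfl=(234,14,.045),pfr=(373,22,.045)).items():
    print(nm,(ray("",u,v,z,C)[:2]*1e3).round(1),(ray("",u,v,z,C2)[:2]*1e3).round(1))
E
```

```text
1.5333 [ 0.4454136  -0.02636958  0.23075498] [[ 9.973e-01 -7.340e-02  8.000e-04]
 [-7.340e-02 -9.971e-01  2.180e-02]
 [-8.000e-04 -2.180e-02 -9.998e-01]] [-0.044 -0.032 -0.038  0.008 -0.027  0.004]
(array([[-0.07072146, -0.99727568, -0.02096887],
       [-0.94986148,  0.06091078,  0.3066807 ],
       [-0.30456798,  0.04160643, -0.95158145]]), array([0.01097663, 0.38457498, 0.51724062])) [ 0.52360417 -0.03399857  0.37448502]
[ 0.5243709  -0.0351361   0.37408547]
knob [521.2  -8. ] [522.   -9.1]
foot [521.4  -7.8] [522.2  -8.9]
white [485.7  -2.6] [486.5  -3.6]
green [583.6  52.3] [584.5  50.9]
bl [481.1  79.5] [482.2  78.5]
br [461.9 -83. ] [462.5 -83.8]
screwL [491.4  65.4] [492.4  64.4]
screwR [475.  -70.1] [475.7 -70.9]
pfl [593.5  45.7] [594.4  44.3]
pfr [578.1 -75.8] [578.6 -77. ]
```

```bash
python3 -m crank '[[[-1.25,0,0],[7,8,0],0],[[0,0,-1.2],[7,8,0],0],[[0,0,-1.1],[8,9,0],0],[[0,0,0],[0,0,-25],0],[[0,0,0],[0,0,-25],0],[[0,0,0],[0,0,-25],0],[[0,0,0],[0,0,-25],0],[[0,0,0],[0,0,-25],0]]'
python3 - <<'E'
from h import *
o=robot.get_obs(); print(o["clock"],o["ee_pos"],o["ee_rot"].round(4),o["force"])
E
```

```text
clock: 2.2
ee_pos: [0.4643, -0.0318, 0.1053]
ee_rot: [[0.997, -0.083, 0.004], [-0.083, -0.996, 0.023], [0.002, -0.023, -1.0]]
force: [0.3, 0.5, -0.6]
gripper_width: 0.0001
2.2 [ 0.46427726 -0.0318111   0.10526568] [[ 0.9966 -0.0829  0.0037]
 [-0.083  -0.9963  0.0228]
 [ 0.0018 -0.023  -0.9997]] [ 0.27865743  0.45310578 -0.59697496]
```

```bash
python3 - <<'E'
from h import *
o=robot.get_obs(); print(o["qpos"].round(3),o["joint_velocities"].round(3),o["tau"].round(1))
E
python3 -m crank '[[[0,0,0],[0,0,0],0],[[0,0,0],[0,0,0],0]]'
python3 - <<'E'
from h import *
o=robot.get_obs(); print(o["qpos"].round(3),o["joint_velocities"].round(3),o["tau"].round(1))
E
```

```text
[-0.084  0.205 -0.372  0.992  0.023  3.141] [-0.     0.237 -0.516 -0.754 -0.     0.001] [ -0.  -68.5  47.6   4.3   0.1  -0. ]
clock: 2.37
ee_pos: [0.4635, -0.0315, 0.1061]
ee_rot: [[0.997, -0.082, 0.001], [-0.082, -0.996, 0.023], [-0.001, -0.023, -1.0]]
force: [0.3, 0.4, -0.2]
gripper_width: -0.0001
[-0.083  0.205 -0.37   0.997  0.023  3.141] [ 0.005 -0.025  0.047  0.022 -0.    -0.001] [ -0.  -60.3  41.4  -1.4   0.1   0. ]
```

J6 has reached its range limit, and that caused the shortfall. I'll turn the tool about +88° instead, which gives the same square contact from the other side of the range.

```bash
python3 -m crank '[[[0,0,7],[0,0,0],0],[[0,0,7],[0,0,0],0],[[-1.25,0,0],[0,8,0],0],[[0,0,7],[0,8,0],0],[[0,0,7],[0,8,0],0],[[0,0,7],[0,6,0],0],[[0,0,7],[0,0,0],0],[[0,0,7],[0,0,0],0]]'
python3 -m crank '[[[0,0,7],[0,0,0],0],[[0,0,7],[0,0,0],0],[[0,0,7],[0,0,0],0],[[0,0,7],[0,0,0],0],[[0,0,7],[0,0,0],0],[[0,0,4.2],[0,0,0],0],[[0,0,0],[0,0,0],0]]'
python3 - <<'E'
from h import *
o=robot.get_obs(); print(o["ee_pos"],o["ee_rot"].round(4),o["qpos"].round(3),np.degrees(np.arctan2(*o["ee_rot"][[1,0],0])))
E
```

```text
clock: 3.03
ee_pos: [0.4654, -0.0009, 0.1085]
ee_rot: [[0.711, 0.703, 0.0], [0.703, -0.711, -0.001], [-0.0, 0.001, -1.0]]
force: [0.2, -0.1, -0.1]
gripper_width: 0.0001
clock: 3.62
ee_pos: [0.4653, -0.0013, 0.1083]
ee_rot: [[0.109, 0.994, 0.001], [0.994, -0.109, -0.002], [-0.002, 0.001, -1.0]]
force: [-0.1, 0.7, 0.2]
gripper_width: -0.0002
[ 0.46534324 -0.00127437  0.10829291] [[ 0.1093  0.994   0.0012]
 [ 0.994  -0.1093 -0.0019]
 [-0.0017  0.0014 -1.    ]] [-1.000e-03  2.030e-01 -3.660e-01  1.000e+00 -2.000e-03  1.679e+00] 83.72665246757425
```

```bash
python3 -m crank '[[[0,0,0],[0,0,-25],0],[[0,0,0],[0,0,-23],0],[[0,0,0],[0,0,0],0],[[0,0,0],[7,-0.8,0],0],[[0,0,0],[7,-0.8,0],0],[[0,0,0],[0,0,0],0]]'
python3 - <<'E'
from h import *
o=robot.get_obs(); print(o["ee_pos"],o["force"])
p,d=robot.capture("side"); a=cv2.resize(p[120:270,230:430],None,fx=4,fy=4,interpolation=cv2.INTER_CUBIC); cv2.imwrite("pics/s2.png",a[:,:,::-1])
E
```

```text
clock: 4.12
ee_pos: [0.481, -0.0028, 0.0601]
ee_rot: [[0.113, 0.994, 0.002], [0.994, -0.113, -0.002], [-0.002, 0.002, -1.0]]
force: [0.5, 0.8, -0.1]
gripper_width: -0.0001
[ 0.48098646 -0.00278142  0.06014006] [ 0.50041141  0.80577086 -0.05960686]
```

View pics/s2.png

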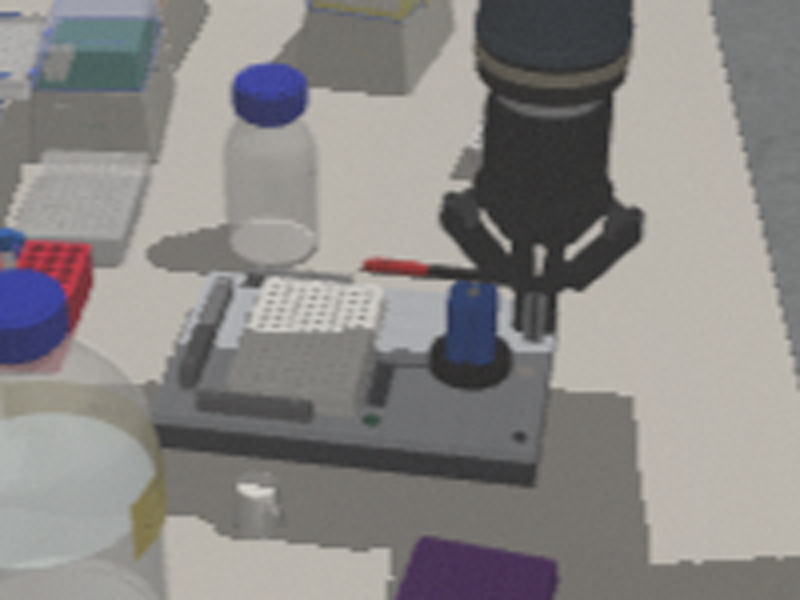

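The picture shows the shut fingertips at (533,330), just behind the knob at (472,320). The linkage passes fairly close above the knob, so I'll raise the tool 6 mm before pushing.

```bash
python3 -m crank '[[[0,0,0],[0,0,6],0],[[0,0,0],[4,-0.45,0],0],[[0,0,0],[4,-0.45,0],0],[[0,0,0],[3,-0.35,0],0],[[0,0,0],[3,-0.35,0],0],[[0,0,0],[3,-0.35,0],0],[[0,0,0],[3,-0.35,0],0]]'
python3 -m crank '[[[0,0,0],[3,-0.35,0],0],[[0,0,0],[3,-0.35,0],0],[[0,0,0],[3,-0.35,0],0],[[0,0,0],[3,-0.35,0],0]]'
python3 - <<'E'
from h import *
p,d=robot.capture("side"); a=cv2.resize(p[120:270,230:430],None,fx=4,fy=4,interpolation=cv2.INTER_CUBIC); cv2.imwrite("pics/s3.png",a[:,:,::-1])
E
```

```text
clock: 4.75
ee_pos: [0.4983, -0.0049, 0.0642]
ee_rot: [[0.112, 0.994, -0.002], [0.994, -0.112, -0.002], [-0.002, -0.002, -1.0]]
force: [-0.9, 0.3, 0.4]
gripper_width: -0.0001
clock: 5.08
ee_pos: [0.5104, -0.0063, 0.0643]
ee_rot: [[0.112, 0.994, -0.001], [0.994, -0.112, -0.002], [-0.002, -0.001, -1.0]]
force: [-0.8, -0.1, 0.2]
gripper_width: -0.0
```

View pics/s3.png

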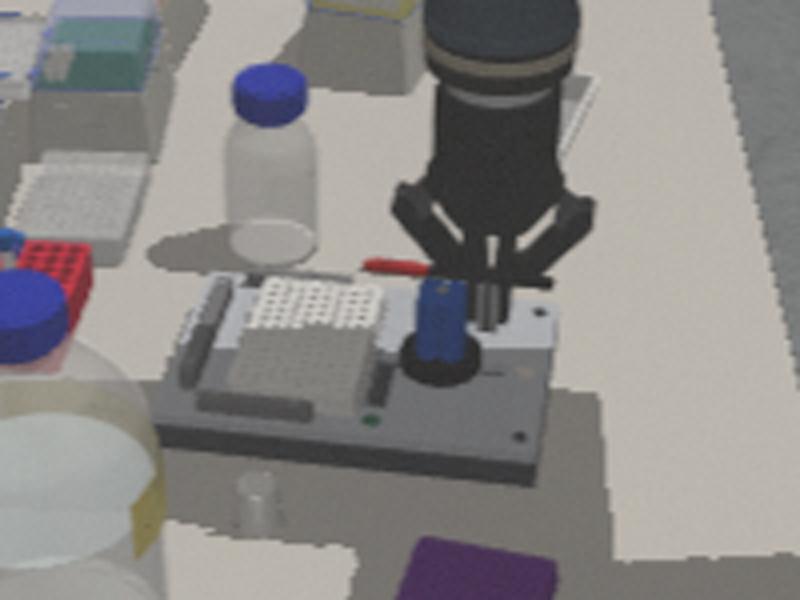

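The knob has moved to (440,320) and the fingers are pushing it along the slot with under 1 N. I'll continue to the plate.

```bash
python3 -m crank '[[[0,0,0],[3,-0.35,0],0],[[0,0,0],[3,-0.35,0],0],[[0,0,0],[3,-0.35,0],0],[[0,0,0],[3,-0.35,0],0],[[0,0,0],[3,-0.35,0],0],[[0,0,0],[3,-0.35,0],0],[[0,0,0],[3,-0.35,0],0]]'
python3 -m crank '[[[0,0,0],[3,-0.35,0],0],[[0,0,0],[3,-0.35,0],0],[[0,0,0],[3,-0.35,0],0]]'
python3 - <<'E'
from h import *
p,d=robot.capture("side"); a=cv2.resize(p[120:270,230:430],None,fx=4,fy=4,interpolation=cv2.INTER_CUBIC); cv2.imwrite("pics/s4.png",a[:,:,::-1])
E
```

```text
clock: 5.72
ee_pos: [0.5314, -0.0088, 0.0643]
ee_rot: [[0.112, 0.994, -0.001], [0.994, -0.112, -0.002], [-0.002, -0.001, -1.0]]
force: [-1.1, 0.0, 0.5]
gripper_width: 0.0
clock: 5.97
ee_pos: [0.5404, -0.0098, 0.0643]
ee_rot: [[0.112, 0.994, -0.001], [0.994, -0.112, -0.002], [-0.002, -0.001, -1.0]]
force: [-0.5, 0.0, -0.0]
gripper_width: 0.0001
```

View pics/s4.png

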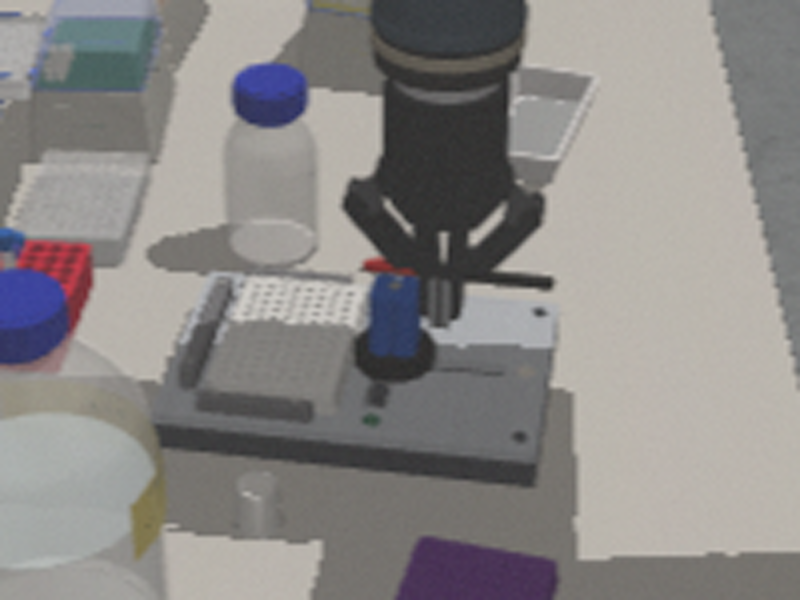

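The plate has started to move towards the stop. I'll continue in 2 mm rows until the force rises at the wall.

```bash
for i in 1; do python3 -m crank '[[[0,0,0],[2,-0.23,0],0],[[0,0,0],[2,-0.23,0],0],[[0,0,0],[2,-0.23,0],0]]'; done
python3 -m crank '[[[0,0,0],[2,-0.23,0],0]]'
python3 -m crank '[[[0,0,0],[1,-0.11,0],0]]'
python3 -m crank '[[[0,0,0],[1,-0.11,0],0]]'
```

```text
clock: 6.27
ee_pos: [0.5462, -0.0104, 0.0643]
ee_rot: [[0.112, 0.994, -0.001], [0.994, -0.112, -0.002], [-0.002, -0.001, -1.0]]
force: [-1.7, -0.0, 0.4]
gripper_width: 0.0001
clock: 6.35
ee_pos: [0.5477, -0.0106, 0.0643]
ee_rot: [[0.112, 0.994, -0.002], [0.994, -0.112, -0.002], [-0.002, -0.002, -1.0]]
force: [-12.2, 1.0, 9.5]
gripper_width: 0.0001
clock: 6.43
ee_pos: [0.5481, -0.0107, 0.0642]
ee_rot: [[0.112, 0.994, -0.004], [0.994, -0.112, -0.002], [-0.002, -0.003, -1.0]]
force: [-15.4, 1.7, 11.5]
gripper_width: 0.0002
clock: 6.52
ee_pos: [0.5485, -0.0107, 0.0642]
ee_rot: [[0.112, 0.994, -0.004], [0.994, -0.112, -0.002], [-0.002, -0.004, -1.0]]
force: [-17.9, 1.5, 15.3]
gripper_width: -0.0001
```

```bash
python3 -m crank '[[[0,0,0],[-5,0.6,0],0],[[0,0,0],[-10,1.1,0],0],[[0,0,0],[-10,1.1,0],0],[[0,0,0],[0,0,0],0]]'
python3 - <<'E'
from h import *
w=ray("side",250+265/5.5,160+115/5.5,0)[:2]*1e3; w2=ray("top",270+648/5.5,155+140/5.5,.14)[:2]*1e3
a=np.radians(-6.5);R=np.array([[np.cos(a),-np.sin(a)],[np.sin(a),np.cos(a)]]);t=np.array([605.5,-17])
print(w,R.T@(w-t),w2,R.T@(w2-t))
p,d=robot.capture("side"); np.save("pics/s5.npy",p); a=cv2.resize(p[150:250,250:390],None,fx=5.5,fy=5.5,interpolation=cv2.INTER_CUBIC); cv2.imwrite("pics/s5.png",a[:,:,::-1])
p,d=robot.capture("top"); np.save("pics/t5.npy",p); a=cv2.resize(p[155:260,270:410],None,fx=5.5,fy=5.5,interpolation=cv2.INTER_CUBIC); cv2.imwrite("pics/t5.png",a[:,:,::-1])
E
```

```text
clock: 6.85
ee_pos: [0.5239, -0.008, 0.0643]
ee_rot: [[0.112, 0.994, -0.002], [0.994, -0.112, -0.002], [-0.002, -0.002, -1.0]]
force: [-0.4, 0.1, 0.5]
gripper_width: -0.0
[ 665.06930601 -191.48818938] [  78.93900971 -166.62311723] [ 658.3894321  -193.05626272] [  72.47958595 -168.93729397]
```

View pics/s5.png

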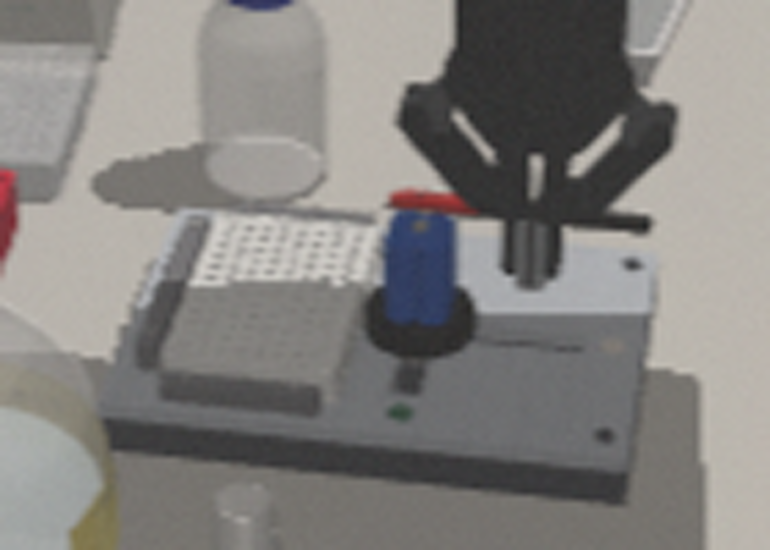

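View pics/t5.png

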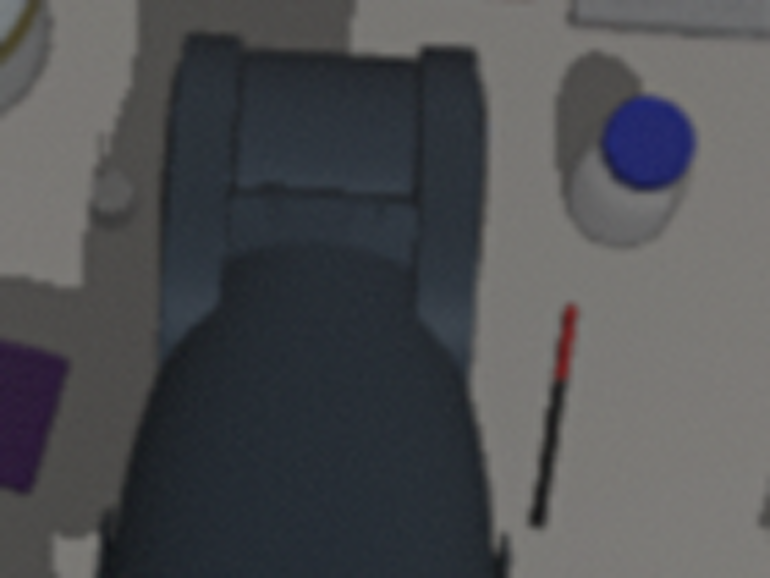

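The plate is now against the grey stop and the clamp is at the corner, with the knob's top at (421,225). The flask is well clear, so I'll go over and round to the knob's -y side.

```bash
python3 -m crank '[[[0,0,0],[0,0,20],0],[[0,0,0],[0,0,20],0],[[0,0,0],[12,-12.5,0],0],[[0,0,0],[12,-12.5,0],0],[[0,0,0],[12,-12.5,0],0],[[0,0,0],[11,-13,0],0],[[0,0,0],[0,0,0],0]]'
python3 - <<'E'
from h import *
R=cv2.Rodrigues(np.radians([0,0,-6.5]))[0][:2,:2];t=np.array([605.5,-17])
o=robot.get_obs(); print(o["ee_pos"],R.T@(o["ee_pos"][:2]*1e3-t),o["force"])
C=cal("wrist");p,d=robot.capture("wrist");cv2.imwrite("pics/w6.png",p[:,:,::-1])
for q in [(326.5,190.9,.087)]: w=ray("side",*q)[:2]*1e3; print(w,R.T@(w-t))
import pickle;pickle.dump(C,open("w6.pkl","wb"))
E
```

```text
clock: 7.53
ee_pos: [0.5744, -0.0606, 0.1042]
ee_rot: [[0.114, 0.994, 0.0], [0.994, -0.114, -0.003], [-0.003, 0.0, -1.0]]
force: [0.4, -0.8, -0.2]
gripper_width: 0.0002
[ 0.57439044 -0.06061445  0.10419875] [-25.97228639 -46.8557961 ] [ 0.36043204 -0.77158097 -0.22590636]
[575.03322957 -13.6015408 ] [-30.65564213  -0.07232292]
```

View pics/w6.png

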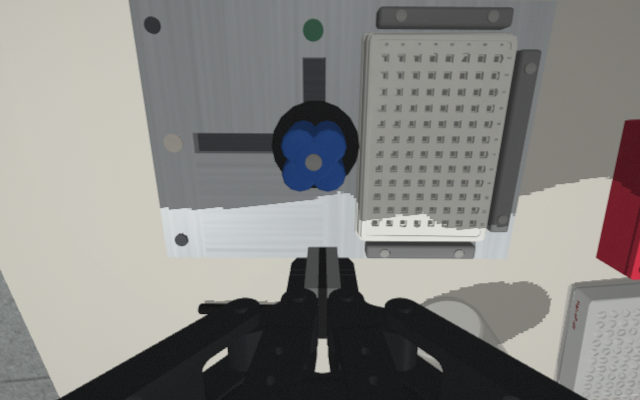

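The wrist view shows the clamp at the corner (foot at (315,145)), the plate beside the grey stop at (525,140), and the second leg running up to the green dot at (313,30). The fingers are about 4 mm too far to +x. I'll correct that, lower, and push to +y.

```bash
python3 -m crank '[[[0,0,0],[-4,0.5,0],0],[[0,0,0],[0,0,-20],0],[[0,0,0],[0,0,-20],0],[[0,0,0],[0,0,0],0]]'
python3 -m crank '[[[0,0,0],[0.45,4,0],0],[[0,0,0],[0.45,4,0],0],[[0,0,0],[0.45,4,0],0],[[0,0,0],[0.35,3,0],0],[[0,0,0],[0.35,3,0],0]]'
python3 -m crank '[[[0,0,0],[0.35,3,0],0],[[0,0,0],[0.35,3,0],0],[[0,0,0],[0.35,3,0],0]]'
python3 - <<'E'
from h import *
p,d=robot.capture("wrist");cv2.imwrite("pics/w7.png",p[:,:,::-1])
E
```

```text
clock: 7.92
ee_pos: [0.5656, -0.0572, 0.0613]
ee_rot: [[0.112, 0.994, -0.006], [0.994, -0.112, -0.001], [-0.002, -0.006, -1.0]]
force: [-0.3, -0.6, -1.4]
gripper_width: 0.0002
clock: 8.33
ee_pos: [0.5707, -0.0396, 0.0651]
ee_rot: [[0.112, 0.994, -0.0], [0.994, -0.112, -0.002], [-0.002, 0.0, -1.0]]
force: [-0.4, -1.3, 0.6]
gripper_width: -0.0001
clock: 8.58
ee_pos: [0.5714, -0.0308, 0.0645]
ee_rot: [[0.112, 0.994, -0.001], [0.994, -0.112, -0.002], [-0.002, -0.001, -1.0]]
force: [-0.3, -1.1, 1.2]
gripper_width: 0.0001
```

View pics/w7.png

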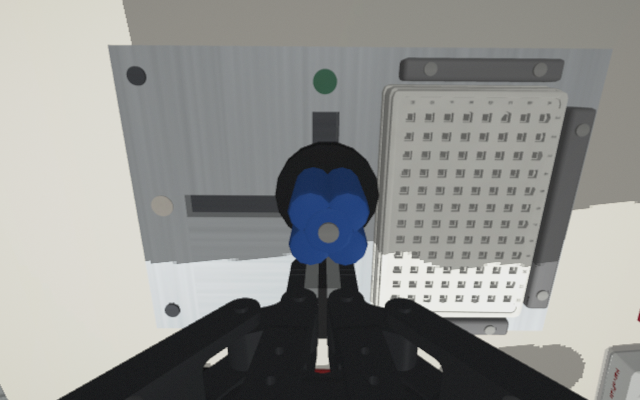

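The knob is being pushed into the second leg, with the foot at (327,190) and about 1 N of force. I'll carry on.

```bash
python3 -m crank '[[[0,0,0],[0.35,3,0],0],[[0,0,0],[0.35,3,0],0],[[0,0,0],[0.35,3,0],0],[[0,0,0],[0.35,3,0],0],[[0,0,0],[0.35,3,0],0]]'
python3 -m crank '[[[0,0,0],[0.35,3,0],0],[[0,0,0],[0.35,3,0],0],[[0,0,0],[0.35,3,0],0],[[0,0,0],[0.35,3,0],0]]'
python3 -m crank '[[[0,0,0],[0.2,2,0],0],[[0,0,0],[0.2,2,0],0]]'
python3 - <<'E'
from h import *
p,d=robot.capture("wrist");cv2.imwrite("pics/w8.png",p[:,:,::-1])
E
```

```text
clock: 9.05
ee_pos: [0.573, -0.0158, 0.0643]
ee_rot: [[0.112, 0.994, -0.001], [0.994, -0.112, -0.002], [-0.002, -0.001, -1.0]]
force: [0.7, -0.0, 1.6]
gripper_width: 0.0004
clock: 9.38
ee_pos: [0.5744, -0.0038, 0.0643]
ee_rot: [[0.112, 0.994, -0.001], [0.994, -0.112, -0.002], [-0.002, -0.001, -1.0]]
force: [0.3, -0.8, -0.4]
gripper_width: -0.0001
clock: 9.55
ee_pos: [0.5748, 0.0002, 0.0643]
ee_rot: [[0.112, 0.994, -0.001], [0.994, -0.112, -0.002], [-0.002, -0.001, -1.0]]
force: [0.2, -0.2, -0.6]
gripper_width: 0.0
```

View pics/w8.png

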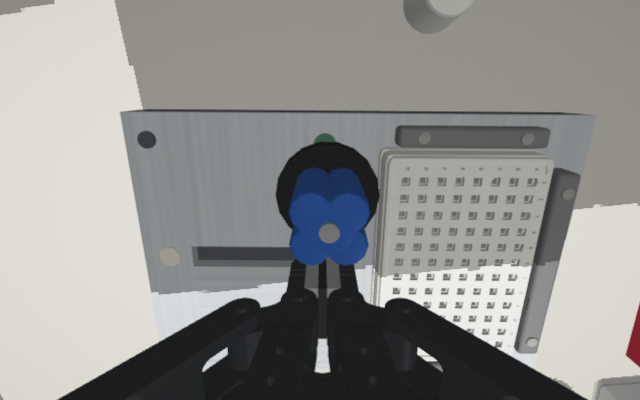

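The foot's edge is now reaching the green dot. A few more millimetres until it meets the end.

```bash
python3 -m crank '[[[0,0,0],[0.2,2,0],0],[[0,0,0],[0.2,2,0],0]]'
python3 -m crank '[[[0,0,0],[0.1,1,0],0]]'
python3 -m crank '[[[0,0,0],[0.1,1,0],0]]'
python3 -m crank '[[[0,0,0],[0.1,1,0],0]]'
```

```text
clock: 9.77
ee_pos: [0.5751, 0.0039, 0.0643]
ee_rot: [[0.112, 0.994, -0.001], [0.994, -0.112, -0.002], [-0.002, -0.001, -1.0]]
force: [0.5, -0.2, -0.6]
gripper_width: 0.0
clock: 9.85
ee_pos: [0.5753, 0.0051, 0.0643]
ee_rot: [[0.112, 0.994, -0.001], [0.994, -0.112, -0.002], [-0.002, -0.001, -1.0]]
force: [-0.5, -0.6, -0.3]
gripper_width: 0.0001
clock: 9.93
ee_pos: [0.5754, 0.0059, 0.0643]
ee_rot: [[0.112, 0.994, -0.001], [0.994, -0.112, -0.002], [-0.002, -0.001, -1.0]]
force: [-0.8, -5.3, -0.2]
gripper_width: 0.0
clock: 10.02
ee_pos: [0.5754, 0.0063, 0.0643]
ee_rot: [[0.113, 0.994, -0.002], [0.994, -0.113, -0.003], [-0.003, -0.001, -1.0]]
force: [-1.8, -9.7, 1.4]
gripper_width: -0.0001
```

The force rose sharply, so the clamp is at the end. I'll retreat the way the fingers came, then go up and look.

```bash
python3 -m crank '[[[0,0,0],[-0.6,-5,0],0],[[0,0,0],[-1.1,-10,0],0],[[0,0,0],[-2.3,-20,0],0],[[0,0,0],[-2.3,-20,0],0],[[0,0,0],[0,0,25],0],[[0,0,0],[0,0,25],0],[[0,0,0],[0,-10,25],0],[[0,0,0],[0,0,0],0]]'
python3 - <<'E'
from h import *
import pickle
C=cal("wrist");p,d=robot.capture("wrist");cv2.imwrite("pics/w9.png",p[:,:,::-1]);pickle.dump(C,open("w9.pkl","wb"))
p,d=robot.capture("side"); a=cv2.resize(p[120:270,230:430],None,fx=4,fy=4,interpolation=cv2.INTER_CUBIC); cv2.imwrite("pics/s9.png",a[:,:,::-1])
E
```

```text
clock: 10.68
ee_pos: [0.5711, -0.0601, 0.1441]
ee_rot: [[0.113, 0.994, 0.005], [0.994, -0.113, -0.003], [-0.002, 0.005, -1.0]]
force: [1.0, -0.3, 0.7]
gripper_width: -0.0
```

View pics/w9.png

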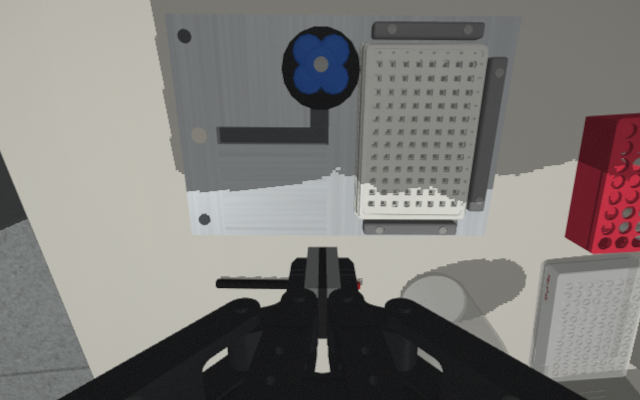

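View pics/s9.png

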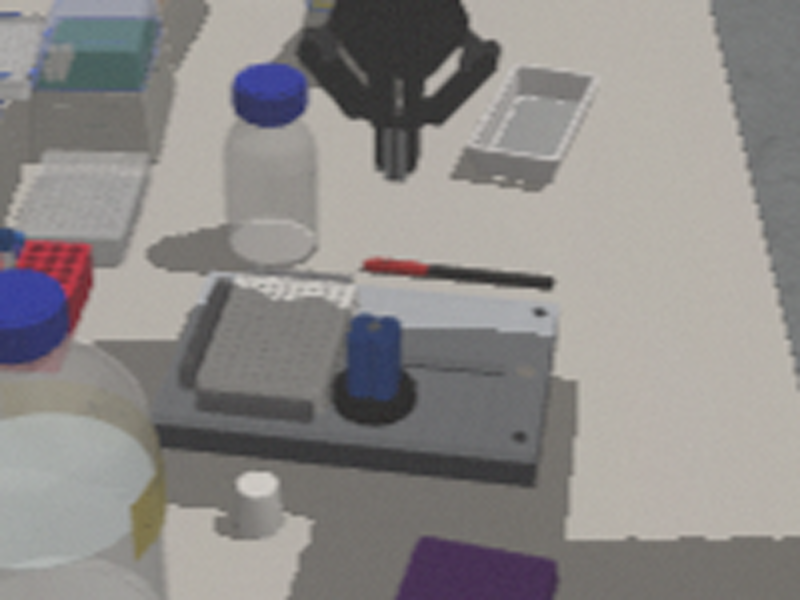

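The clamp sits over the green dot, with the plate at the stop and the cup, flask and pen where they were. I'll do one numeric check.

```bash
python3 - <<'E'
from h import *
import pickle
C=pickle.load(open("w9.pkl","rb"))
R=cv2.Rodrigues(np.radians([0,0,-6.5]))[0][:2,:2];t=np.array([605.5,-17])
for nm,(u,v,z) in dict(knob=(321,64,.087),foot=(320.5,68,.042),white=(199,135,.03),screwA=(184,36,.03),screwB=(204,219,.03),slotL1=(218,135,.03),plBackTop=(487,46,.045),plBackBot=(464,216,.045),plFront=(362,120,.045),stopTopfront=(489,60,.046),stopBotfront=(470,208,.046)).items():
    w=ray("",u,v,z,C)[:2]*1e3; print(nm,w.round(1),(R.T@(w-t)).round(1))
o=robot.get_obs();print(o["clock"],o["force"])
E
```

```text
knob [582.1  31.8] [-28.8  45.9]
foot [581.9  32.3] [-29.   46.4]
white [485.1  -3.6] [-121.1   -0.3]
screwA [490.2  64.4] [-123.8   67.8]
screwB [473.8 -70.9] [-124.8  -68.5]
slotL1 [499.4  -5.2] [-106.7   -0.3]
plBackTop [693.   33.2] [81.3 59.8]
plBackBot [679.8 -86.5] [ 81.7 -60.6]
plFront [607.   -5.1] [ 0.2 12. ]
stopTopfront [694.2  24.3] [83.5 51.1]
stopBotfront [683.9 -80. ] [ 85.  -53.7]
10.7833 [ 0.35807832  0.72105657 -0.16943287]
```

```bash
python3 -m crank '[[[0,0,0],[0,0,25],0],[[0,0,0],[0,0,25],0],[[0,0,0],[0,0,0],0],[[0,0,0],[0,0,0],0]]'
python3 -c "
from rig import robot
print(robot.hand_in())"
```

```text
clock: 11.12
ee_pos: [0.5695, -0.0582, 0.1893]
ee_rot: [[0.112, 0.994, -0.001], [0.994, -0.112, -0.002], [-0.002, -0.0, -1.0]]
force: [0.2, 0.1, -0.0]
gripper_width: 0.0001
the job is handed in; nothing more can be done
None
```

The plate is clamped and the job is handed in at 11.1 s. I pushed the knob with the shut fingertips along the first leg, which moved the plate back to the stop. I then went over the knob and pushed it from the other side to the end of the second leg.

**Clamp:** the last wrist view puts it at nest (-29, 46.4) mm, against a target of (-30, 46.5) mm.

**Plate:** it lies flat at the stop with its front edge near nest x = 0. I read its rear top edge at 81 to 82 mm and the stop's face at 83.5 to 85 mm. I took that 2 to 3 mm as the plate's bevelled rim and reading error, because the clamp ran up against the corner wall.

**Bystanders:** the cup, flask, pen and trough stand where they were in the last side view. The calculator was out of that view and I did not re-check it, but the arm did not work near it.

**Force:** while sliding, the force stayed at about 1 to 2 N. It rose to about 24 N in total against the corner wall (18 N along the slot, 15 N upward) and about 10 N at the end. No wrist force was left at the end, with the fingertips 189 mm above the worktop.

**Went wrong:** the first approach ran into joint 6's range limit, so I turned the tool about 88° before any contact.

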